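# Fill the loose-tenon magazine

## Task

Fill the blue tenon magazine through its open mouth: first the pale beech tenon, then the dark walnut one, then the red one, each pushing the ones before it deeper, until the pack is tight against the closed end and only a short bit of the red one still stands out of the mouth. Leave the screw tin, the sanding block and the loose square offcut where they are.

Things in the scene. Friction and masses are not known exactly. Their poses are not given: they have to be found in the camera images.
- magazine: fixed magazine: blue rectangular steel tube lying on a 10 mm thick grey board, open at one end (mouth), shut at the other. Origin: at bench height (z = 0) under the middle of the mouth; x axis level along the bore, into the tube; y to the left of that; z up. Walls and roof 4 mm thick, top 37 mm above the bench; an 11 mm wide slot along the roof shows the tenons inside.
- magazine_mouth (a point): centre of the mouth, 21.5 mm above the bench. Bore 35 mm wide, 23 mm high, its floor the board's top (10 mm above the bench). Two 16 mm high steel wings flare out from its sides as a lead-in, 22 degrees off the bore's axis, reaching 41 mm before the mouth, where they stand 68 mm apart.
- magazine_end (a point): centre of the inner face of the dark plate that shuts the bore, 165 mm from the mouth: three tenons (180 mm) fill the bore with 15 mm of the last left outside.
- magazine_loading (a point): middle of the flat open loading area in front of the mouth, on the board's top (10 mm above the bench), 90 mm before the mouth in line with the bore. The area measures 180 mm along the bore by 170 mm across; smooth (tenons slide easily); two dark lines mark the lane in line with the bore.
- beech_tenon_center (a point): loose tenon, a rigid wooden slip of pale beech, 60 long x 32 wide x 20 mm thick, corners rounded (5 mm), 20 to 45 g, lying flat on the loading area roughly in line with the bore, between the other two. The point is its centre, 10 mm above what it lies on; its x axis runs along its length, z up.
- walnut_tenon_center (a point): loose tenon, a rigid wooden slip of dark walnut, 60 long x 32 wide x 20 mm thick, corners rounded (5 mm), 20 to 45 g, lying flat on the loading area, 50 to 58 mm to one side of the lane, roughly parallel to it (either side; the red one is on the other). The point is its centre, 10 mm above what it lies on; its x axis runs along its length, z up.
- red_tenon_center (a point): loose tenon, a rigid wooden slip painted red, 60 long x 32 wide x 20 mm thick, corners rounded (5 mm), 20 to 45 g, lying flat on the loading area, 50 to 58 mm to one side of the lane, roughly parallel to it (the side opposite the walnut one). The point is its centre, 10 mm above what it lies on; its x axis runs along its length, z up.
- screw_tin_center (a point): bystander: open round grey tin of screws, 82 mm across, 57 mm high, standing on the bench; the point is its centre, half-way up. Not to be moved.
- sanding_block_center (a point): bystander: brown sanding block, 63 x 112 x 30 mm, on the bench; the point is its centre. Not to be moved.
- offcut_center (a point): bystander: light square wooden offcut, 55 x 55 x 36 mm, on the bench; the point is its centre. Not to be moved.

How it is judged:
By the outcome, as a careful person would: the job done as asked, in the order asked, and still so for the second after the job is handed in, with the robot touching nothing.
It also fails if it takes over 67 s, if anything falls off the work surface, if the arm or the gripper's body presses on something with over 40 N, if the wrist force passes 120 N, or if a joint passes its speed limit or range.

## Robot

A 7-joint arm with a two-finger parallel gripper is mounted at the origin on a cart in front of the work surface, level with it; the furniture and walls round the work are solid. World frame = base frame: x ahead of the robot, y to its left, z up, the work surface at z = 0. Lengths are in m, angles in rad, forces in N, time in s.
With the tool pointing down it reaches from about 0.4 to 0.85 m from the base axis. Payload 10.4 kg.
Tool frame: the origin (TCP) lies between the finger pads; the fingertips stand 11 mm ahead of it and the grasp point (between the pads) lies 8 mm behind it (tip_reach is the distance from the TCP to the fingertips, in m); z points along the fingers, y is the line along which they close (so a half turn about z gives the same grasp; the last joint's range is limited). The gripper opens to 85 mm and grips with 20 to 120 N. Pads are 22 mm wide; open, the fingers measure 114 mm over their backs; the gripper's body (76 mm by 85 mm) begins 54 mm behind the grasp point. The pads swing forward as they close: fully open they stand 13 mm farther back than shut.
Start: joints at [-1.194, 0.332, -0.065, 1.46, 0.022, 1.35, -0.088], TCP at [0.243, 0.576, 0.242] pointing down, gripper open.
Joint ranges: [-2.6, 2.6], [-0.5, 2.12], [-1.47, 1.34], [0.16, 2.42], [-1.27, 4.41], [0.06, 2.06], [-2.6, 2.6]. Speed limits (rad/s): [2.22, 2.22, 2.79, 2.79, 3.14, 3.14, 3.14].

## Interface

Orientations are given as a unit quaternion [x, y, z, w].
In Python, from workcell import * gives the robot as it stands.
- The arm moves only by the shell command python3 -m inch 'ROWS' [OPENING] [FORCE]. ROWS is JSON, a list of rows, each an object with "slide": the shift along the world's x, y, z in m, a list of three; "yaw": the turn about the world's z in rad. A call has 1 to 20 rows; each row is the pose to reach, as a shift and turn from the pose commanded when the call began; what a row does not reach only later rows make up. A row lasts 1/12 s, in which the tool goes at most 41.7 mm and 7.16 degrees, less where a joint would pass 70% of its speed; a pose out of reach is approached as far as the arm can. A call with a gripper value outside its range is refused whole. OPENING is the closure in counts, from 0 (fully open) to 255 (shut), set as the call begins (- or left out, the last holds). The fingers move at their own pace and stop on an object; FORCE is the grip in N (left out, the last holds). Time passes only in rows, so rows that repeat a pose let the fingers close. It gives the time, the measured TCP pose, the force, the opening and the grip force at its end, in the units of the state.
- get_obs(): the state, without advancing time (a new reading comes with each control period).
- camera(name): name is "side" or "top" or "wrist"; returns a dict with "frame" (400x640x3 uint8, red, green, blue), "fx", "fy", "cx", "cy" (pixels), "extrinsics" (4x4, takes a point from world to camera coordinates). Camera axes: x right, y down, z forward; pixel columns grow to the right and rows downward; lengths in m; the calibration is good to about 2 mm. A picture is of the moment at which its call begins. There is no depth.
- hand_in(): hands the job in; it is judged then, once.
The state is a dict: "clock": time; "joint_pos": joint angles; "joint_velocities": joint speeds; "tau": joint torques, N m; "position": TCP position; "ee_rot": TCP orientation; "ft_force": force on the tool from outside, world axes, zero at the start; "torque": the same for the moment, N m; "grip_width": opening from 0.0 (shut) to 1.0 (fully open); "grasp_force": force on a finger pad.
Only numpy, scipy, OpenCV 4.12 (cv2) and the standard library are available. Lean on these libraries where they do the work, as an engineer would, in place of code of your own. Each camera call takes 0.05 s, during which the arm holds its last target. There are 200 camera calls.

## Working session

There is one attempt and no reset: what is moved stays moved. The work goes in short steps, Python scripts to look and compute and a shell command to move; the robot and the scene stay as the last step left them, time stands still between calls to the robot, and variables do not carry over. Pictures are saved under pics/ and viewed, at most 10 in all, crops included, and the job is handed in when it is done.

```bash
mkdir -p pics; ls; python3 - <<'E'
from workcell import *
import cv2
o=get_obs(); print(o['clock'],o['position'],o['ee_rot'],o['grip_width'])
for n in ("top","side"):
    c=camera(n); cv2.imwrite(f"pics/{n}0.png",c["frame"][:,:,::-1]); print(n,c["fx"],c["cx"],c["cy"],c["extrinsics"].tolist() if hasattr(c["extrinsics"],'tolist') else c["extrinsics"])
E
```

```text
pics
0.0 [0.24312371 0.57536624 0.24151296] [ 1.98547575e-01  9.80090983e-01 -7.14702176e-04 -1.19492677e-04] 0.999667374817104
top 382.4138515140872 321.1447192164697 199.4160065345091 [[0.017871769023912132, -0.9994555861016714, -0.02773321622388704, -0.14569390445112232], [-0.9966175604855273, -0.01558204965540433, -0.08068852372186046, 0.4997873120741362], [0.08021245541580596, 0.02908145695630546, -0.9963534668266409, 0.8739301291066947], [0.0, 0.0, 0.0, 1.0]]
side 415.82037653638326 319.8118587037496 198.77945181678092 [[0.987810692892087, -0.1556125796470213, 0.003841882826729915, -0.536190510656117], [-0.08124187995217332, -0.5364529059145738, -0.8400107360490376, 0.0045100254748149885], [0.13277722677436646, 0.8294594654299926, -0.54255617521018, 1.0890814362744419], [0.0, 0.0, 0.0, 1.0]]
```

View pics/top0.png

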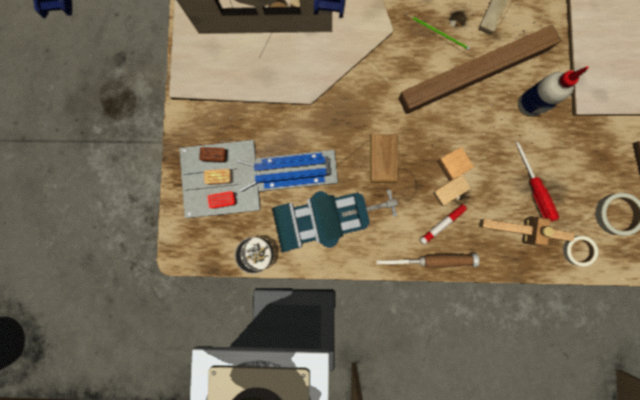

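View pics/side0.png

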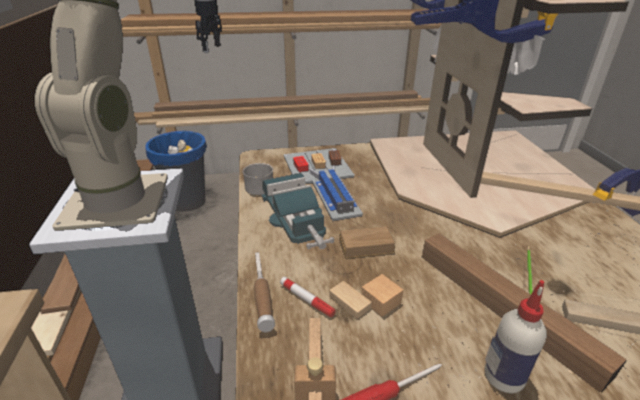

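The top view shows the lane from about (205,175) to the mouth near (255,172), with the bore running right. Walnut is at (213,155), beech at (217,177), red at (222,200) and the tin at (257,253). A teal vise sits below the magazine at (320,220). Next I'll measure.

```bash
cat > h.py <<'E'
from workcell import *
import numpy as np, cv2
def ray(c,uv,z):
    E=np.array(c["extrinsics"]);R,t=E[:3,:3],E[:3,3]
    uv=np.atleast_2d(np.float64(uv))
    d=np.c_[(uv[:,0]-c["cx"])/c["fx"],(uv[:,1]-c["cy"])/c["fy"],np.ones(len(uv))]@R
    o=-R.T@t
    return o[:2]+d[:,:2]*((z-o[2])/d[:,2:])
def blobs(c,lo,hi,amin=40,roi=None):
    hsv=cv2.cvtColor(c["frame"],cv2.COLOR_RGB2HSV)
    m=cv2.inRange(hsv,np.array(lo),np.array(hi))
    if roi: k=np.zeros_like(m);k[roi[1]:roi[3],roi[0]:roi[2]]=255;m&=k
    cs,_=cv2.findContours(m,cv2.RETR_EXTERNAL,cv2.CHAIN_APPROX_NONE)
    return sorted([q for q in cs if cv2.contourArea(q)>amin],key=cv2.contourArea)[::-1]
def rect(c,q,z):
    p=ray(c,q[:,0,:],z).astype(np.float32)
    (ctr,(w,h),a)=cv2.minAreaRect(p)
    if w<h: w,h,a=h,w,a+90
    return np.round(ctr,4),round(w,4),round(h,4),round((a+90)%180-90,1)
E
python3 - <<'E'
from h import *
c=camera("top")
roi=(175,130,345,225)
for n,lo,hi,z in (("red",(0,170,120),(8,255,255),.03),("blue",(100,120,60),(125,255,255),.037),("beech",(12,70,130),(28,255,255),.03),("walnut",(0,60,20),(15,255,110),.03)):
    for q in blobs(c,lo,hi,40,roi): print(n,cv2.boundingRect(q),rect(c,q,z))
print(ray(c,[[255,172],[330,168],[180,150],[186,217]],.01))
print(camera("wrist")["extrinsics"])
f=c["frame"][125:285,170:400,::-1]
cv2.imwrite("pics/crop.png",cv2.resize(f,None,fx=3.4,fy=3.4,interpolation=cv2.INTER_CUBIC))
E
```

```text
red (209, 192, 26, 16) (array([0.4973, 0.0941]), 0.0592, 0.0303, -79.6)
blue (255, 168, 72, 20) (array([ 0.5485, -0.0668]), 0.1637, 0.031, -83.1)
blue (255, 153, 70, 17) (array([ 0.5878, -0.0626]), 0.1611, 0.024, -82.8)
beech (231, 130, 114, 49) (array([ 0.6315, -0.0643]), 0.2806, 0.102, 76.6)
beech (175, 184, 170, 41) (array([0.4866, 0.0057]), 0.3936, 0.0898, -88.1)
beech (203, 169, 27, 16) (array([0.5515, 0.1079]), 0.0613, 0.0347, -85.1)
beech (175, 130, 41, 15) (array([0.644 , 0.1627]), 0.0953, 0.0335, -89.4)
walnut (201, 149, 26, 13) (array([0.593 , 0.1127]), 0.0608, 0.0254, -65.7)
[[ 0.56579651  0.02154769]
 [ 0.57778598 -0.1567044 ]
 [ 0.61668325  0.20449402]
 [ 0.45602824  0.18240481]]
[[ 0.38933494  0.92109456 -0.00176406 -0.62454729]
 [ 0.87715219 -0.37017521  0.30589925 -0.04040493]
 [ 0.28110913 -0.12064462 -0.95206225  0.38076551]
 [ 0.          0.          0.          1.        ]]
```

View pics/crop.png

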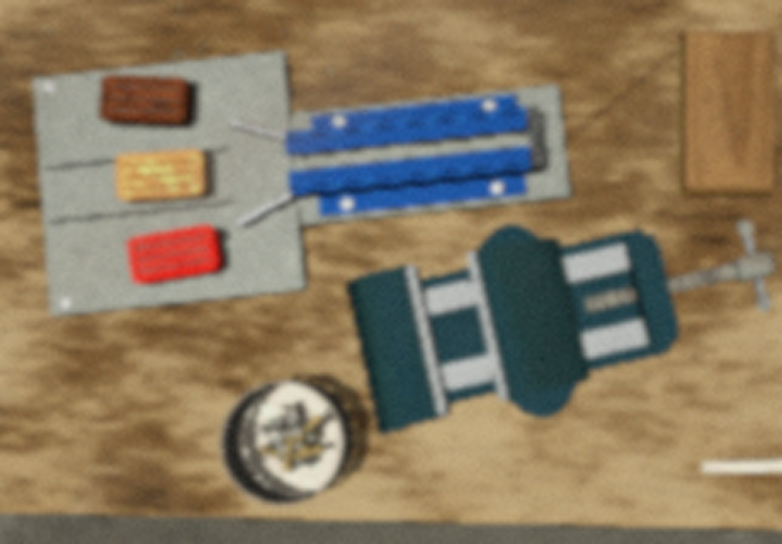

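```bash
python3 -m inch '[{"slide":[0.02,-0.03,0],"yaw":-0.1},{"slide":[0.31,-0.485,0],"yaw":-1.05},{"slide":[0.31,-0.485,0],"yaw":-1.05},{"slide":[0.31,-0.485,0],"yaw":-1.05},{"slide":[0.31,-0.485,0],"yaw":-1.05},{"slide":[0.31,-0.485,0],"yaw":-1.05},{"slide":[0.31,-0.485,0],"yaw":-1.05},{"slide":[0.31,-0.485,0],"yaw":-1.05},{"slide":[0.31,-0.485,0],"yaw":-1.05},{"slide":[0.31,-0.485,0],"yaw":-1.05},{"slide":[0.31,-0.485,0],"yaw":-1.05},{"slide":[0.31,-0.485,0],"yaw":-1.05},{"slide":[0.31,-0.485,0],"yaw":-1.05},{"slide":[0.31,-0.485,0],"yaw":-1.05},{"slide":[0.31,-0.485,0],"yaw":-1.05},{"slide":[0.31,-0.485,0],"yaw":-1.05},{"slide":[0.31,-0.485,0],"yaw":-1.05},{"slide":[0.31,-0.485,0],"yaw":-1.05}]' 255
python3 - <<'E'
from h import *
c=camera("wrist"); cv2.imwrite("pics/w1.png",c["frame"][:,:,::-1])
for n,lo,hi,z in (("red",(0,170,100),(8,255,255),.03),("blue",(100,120,60),(125,255,255),.037),("beech",(12,70,130),(28,255,255),.03),("walnut",(0,60,20),(15,255,110),.03)):
    for q in blobs(c,lo,hi,1500): print(n,cv2.boundingRect(q),cv2.contourArea(q),rect(c,q,z))
E
```

```text
clock: 1.7
position: [0.5527, 0.0923, 0.2422]
ee_rot: [0.662, 0.749, 0.0, -0.0]
ft_force: [-0.1, 0.6, -0.4]
grip_width: 0.003
grasp_force: 0.0
beech (90, 0, 289, 246) 27698.5 (array([0.4603, 0.1219]), 0.2502, 0.2474, 89.9)
beech (367, 10, 165, 316) 16598.0 (array([0.6742, 0.0898]), 0.3139, 0.1015, 88.3)
beech (306, 124, 34, 62) 1871.5 (array([0.5528, 0.1084]), 0.0603, 0.0314, -84.2)
walnut (0, 0, 48, 75) 1971.0 (array([0.2732, 0.1798]), 0.0651, 0.0428, 89.7)
```

View pics/w1.png

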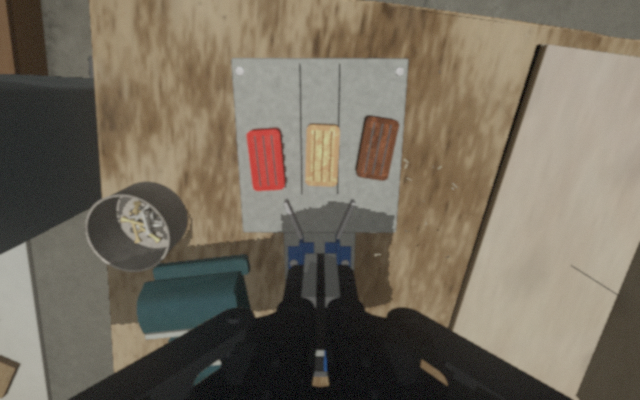

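The wrist view has up in the image pointing away from the mouth. Red is at (266,160), beech at (322,155) and walnut at (378,148). The lane lines are at columns 301 and 340, the wing tips near (288,202) and (353,202), and the mouth near row 240.

```bash
cat > m.py <<'E'
from h import *
def lane(c,rows=(66,72,78,84,90,96,102,108,114),cols=((290,312),(330,352))):
    g=cv2.GaussianBlur(cv2.cvtColor(c["frame"],cv2.COLOR_RGB2GRAY),(3,3),0).astype(float)
    out=[]
    for a,b in cols:
        out.append(ray(c,[[a+np.argmin(g[r,a:b]),r] for r in rows],.01))
    return out
def tenons(c,amin=900):
    hsv=cv2.cvtColor(c["frame"],cv2.COLOR_RGB2HSV)
    for n,lo,hi in (("red",(0,190,60),(8,255,255)),("red",(172,190,60),(180,255,255)),("beech",(12,70,130),(28,255,255)),("walnut",(0,60,10),(16,230,130))):
        for q in blobs(c,lo,hi,amin):
            r=rect(c,q,.03)
            if .045<r[1]<.075 and .02<r[2]<.045: print(n,cv2.boundingRect(q),r)
E
python3 - <<'E'
from m import *
c=camera("wrist"); tenons(c)
L=lane(c); M=(L[0]+L[1])/2
for P in L+[M]:
    vx,vy,x,y=cv2.fitLine(P.astype(np.float32),cv2.DIST_HUBER,0,.001,.001).ravel()
    if vy>0: vx,vy=-vx,-vy
    print(np.degrees(np.arctan2(vy,vx)),x,y, "x at y=.1:",x+(0.1-y)*vx/vy,"y=.02:",x+(0.02-y)*vx/vy)
print(L[1]-L[0])
p=ray(c,[[233,58],[408,60],[242,233],[393,232],[239,71],[400,71]],.01);print(p)
print("wings",ray(c,[[288,202],[353,202]],.026), "roof",ray(c,[[288,247],[355,247]],.037))
E
```

```text
beech (306, 124, 34, 62) (array([0.5528, 0.1085]), 0.0603, 0.0314, -84.3)
walnut (0, 0, 48, 75) (array([0.2732, 0.1798]), 0.0649, 0.043, 89.9)
walnut (356, 116, 43, 64) (array([0.6043, 0.1215]), 0.06, 0.0329, 88.7)
-83.281425 0.52387124 0.16596813 x at y=.1: 0.5316424 y=.02: 0.5410665
-83.534584 0.5615239 0.17063747 x at y=.1: 0.5695288 y=.02: 0.5785948
-83.40804 0.54269755 0.1683028 x at y=.1: 0.55059075 y=.02: 0.5598357
[[0.03808888 0.00472048]
 [0.03731704 0.00462553]
 [0.03749931 0.00464883]
 [0.03768337 0.00467238]
 [0.03786924 0.00469616]
 [0.03805696 0.00472019]
 [0.03726599 0.00462282]
 [0.03745257 0.00464672]
 [0.03764103 0.00467086]]
[[0.45746872 0.18723427]
 [0.62338967 0.20600623]
 [0.47610614 0.00785778]
 [0.64204174 0.02972886]
 [0.46377161 0.17628959]
 [0.61769932 0.19536876]]
wings [[0.52419592 0.05539217]
 [0.59065877 0.06366092]] roof [[0.52951045 0.01006392]
 [0.59867255 0.01868132]]
```

```bash
python3 -m inch '[{"slide":[-0.006,0.040,-0.02],"yaw":-0.008},{"slide":[-0.0065,0.069,-0.05],"yaw":-0.008},{"slide":[-0.0065,0.069,-0.09],"yaw":-0.008},{"slide":[-0.0065,0.069,-0.13],"yaw":-0.008},{"slide":[-0.0065,0.069,-0.17],"yaw":-0.008},{"slide":[-0.0065,0.069,-0.195],"yaw":-0.008},{"slide":[-0.0065,0.069,-0.208],"yaw":-0.008},{"slide":[-0.0065,0.069,-0.215],"yaw":-0.008},{"slide":[-0.0065,0.069,-0.215],"yaw":-0.008}]'
python3 - <<'E'
from m import *
c=camera("wrist"); cv2.imwrite("pics/w2.png",c["frame"][:,:,::-1]); tenons(c)
E
```

```text
clock: 2.55
position: [0.5465, 0.1602, 0.027]
ee_rot: [0.666, 0.746, -0.0, -0.0]
ft_force: [-0.9, -0.4, 1.5]
grip_width: 0.001
grasp_force: 0.0
```

View pics/w2.png

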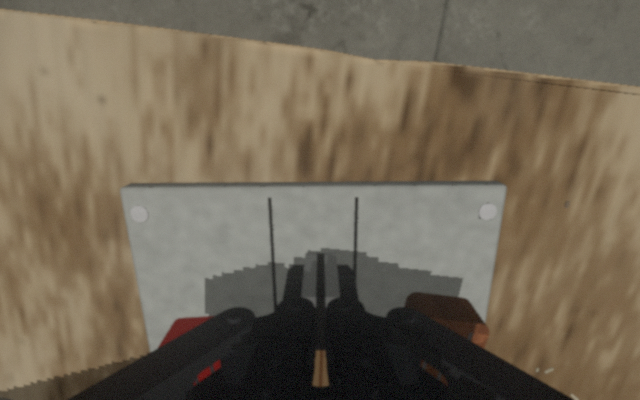

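Closed fingers stand behind the beech, centred between the lane lines (columns 270 and 356), with red and walnut clear on either side. I'll push now.

```bash
python3 -m inch '[{"slide":[0.000,-0.005,0],"yaw":0},{"slide":[0.001,-0.013,0],"yaw":0},{"slide":[0.002,-0.022,0],"yaw":0},{"slide":[0.003,-0.031,0],"yaw":0},{"slide":[0.004,-0.040,0],"yaw":0},{"slide":[0.005,-0.048,0],"yaw":0},{"slide":[0.006,-0.056,0],"yaw":0},{"slide":[0.007,-0.064,0],"yaw":0},{"slide":[0.0075,-0.072,0],"yaw":0},{"slide":[0.008,-0.080,0],"yaw":0},{"slide":[0.009,-0.088,0],"yaw":0},{"slide":[0.0095,-0.096,0],"yaw":0},{"slide":[0.0105,-0.104,0],"yaw":0},{"slide":[0.011,-0.110,0],"yaw":0},{"slide":[0.0115,-0.114,0],"yaw":0},{"slide":[0.0115,-0.115,0],"yaw":0}]'
python3 - <<'E'
from m import *
c=camera("top"); f=c["frame"][125:285,170:400,::-1]
cv2.imwrite("pics/t3.png",cv2.resize(f,None,fx=3.4,fy=3.4,interpolation=cv2.INTER_CUBIC))
E
```

```text
clock: 3.93
position: [0.5584, 0.0438, 0.0274]
ee_rot: [0.666, 0.746, -0.0, 0.0]
ft_force: [0.4, -0.7, 0.7]
grip_width: -0.001
grasp_force: 0.0
```

```bash
python3 -m inch '[{"slide":[-0.001,0.012,0.0],"yaw":0},{"slide":[-0.001,0.014,0.03],"yaw":0},{"slide":[-0.001,0.014,0.07],"yaw":0},{"slide":[-0.001,0.014,0.11],"yaw":0},{"slide":[-0.001,0.002,0.15],"yaw":0},{"slide":[-0.001,-0.01,0.18],"yaw":0},{"slide":[-0.001,-0.02,0.2],"yaw":0},{"slide":[-0.001,-0.02,0.2],"yaw":0}]'
python3 - <<'E'
from m import *
c=camera("wrist"); cv2.imwrite("pics/w4.png",c["frame"][:,:,::-1]); tenons(c)
for n,lo,hi in (("red",(0,150,40),(6,255,255)),("red2",(174,150,40),(180,255,255))):
  for q in blobs(c,lo,hi,300): print(n,cv2.boundingRect(q),rect(c,q,.03))
E
```

```text
clock: 4.65
position: [0.5593, 0.024, 0.2325]
ee_rot: [0.667, 0.745, 0.003, 0.002]
ft_force: [1.3, -0.4, -0.3]
grip_width: 0.002
grasp_force: 0.0
walnut (358, 35, 47, 75) (array([0.6043, 0.121 ]), 0.0601, 0.0327, 88.3)
red (240, 53, 41, 69) (array([0.4992, 0.0964]), 0.0583, 0.0316, -79.5)
```

View pics/w4.png

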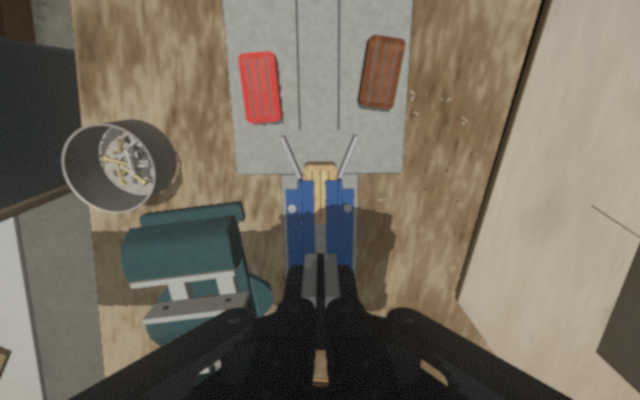

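Beech is in, with its rear end standing out at (320,170) between the wings. Red is at (260,88) and walnut at (381,72), both undisturbed. Next I'll grasp walnut.

```bash
python3 -m inch '[{"slide":[0.017,0.035,0],"yaw":-0.07},{"slide":[0.034,0.07,-0.02],"yaw":-0.145},{"slide":[0.0472,0.0966,-0.05],"yaw":-0.145},{"slide":[0.0472,0.0966,-0.09],"yaw":-0.145},{"slide":[0.0472,0.0966,-0.13],"yaw":-0.145},{"slide":[0.0472,0.0966,-0.165],"yaw":-0.145},{"slide":[0.0472,0.0966,-0.19],"yaw":-0.145},{"slide":[0.0472,0.0966,-0.2035],"yaw":-0.145},{"slide":[0.0472,0.0966,-0.2035],"yaw":-0.145},{"slide":[0.0472,0.0966,-0.2035],"yaw":-0.145}]' 105 30
python3 -m inch '[{"slide":[0,0,0],"yaw":0},{"slide":[0,0,0],"yaw":0},{"slide":[0,0,0],"yaw":0},{"slide":[0,0,0],"yaw":0},{"slide":[0,0,0],"yaw":0},{"slide":[0,0,0],"yaw":0}]' 255 30
```

```text
clock: 5.53
position: [0.6039, 0.1223, 0.0231]
ee_rot: [0.718, 0.696, -0.0, -0.0]
ft_force: [0.3, 0.2, -0.3]
grip_width: 0.588
grasp_force: 0.0
clock: 6.03
position: [0.6049, 0.1217, 0.0247]
ee_rot: [0.718, 0.696, 0.001, 0.0]
ft_force: [-1.5, 0.7, 6.3]
grip_width: 0.365
grasp_force: 30.9
```

```bash
python3 -m inch '[{"slide":[0,0,0.02],"yaw":0},{"slide":[0,0,0.035],"yaw":0},{"slide":[-0.02,0,0.035],"yaw":0.05},{"slide":[-0.04,0.001,0.035],"yaw":0.1},{"slide":[-0.0555,0.002,0.035],"yaw":0.145},{"slide":[-0.0555,0.002,0.035],"yaw":0.145},{"slide":[-0.0555,0.002,0.02],"yaw":0.145},{"slide":[-0.0555,0.002,0.008],"yaw":0.145},{"slide":[-0.0555,0.002,0.003],"yaw":0.145},{"slide":[-0.0555,0.002,0.001],"yaw":0.145},{"slide":[-0.0555,0.002,0.001],"yaw":0.145},{"slide":[-0.0555,0.002,0.001],"yaw":0.145}]'
python3 -m inch '[{"slide":[0,0,0],"yaw":0},{"slide":[0,0,0],"yaw":0},{"slide":[0,0,0],"yaw":0},{"slide":[0,0,0.01],"yaw":0},{"slide":[0,0,0.03],"yaw":0},{"slide":[0,0,0.06],"yaw":0},{"slide":[0,0,0.1],"yaw":0},{"slide":[0.004,-0.03,0.13],"yaw":0},{"slide":[0.008,-0.07,0.16],"yaw":0},{"slide":[0.011,-0.1,0.18],"yaw":0},{"slide":[0.011,-0.1,0.19],"yaw":0},{"slide":[0.011,-0.1,0.19],"yaw":0}]' 142
python3 - <<'E'
from m import *
c=camera("wrist"); cv2.imwrite("pics/w5.png",c["frame"][:,:,::-1]); tenons(c)
for n,lo,hi in (("red",(0,150,40),(6,255,255)),):
  for q in blobs(c,lo,hi,300): print(n,cv2.boundingRect(q),rect(c,q,.03))
E
```

```text
clock: 7.03
position: [0.5492, 0.1231, 0.0246]
ee_rot: [0.666, 0.746, -0.0, 0.0]
ft_force: [-0.5, -1.0, -0.4]
grip_width: 0.364
grasp_force: 30.3
clock: 8.03
position: [0.5615, 0.0202, 0.219]
ee_rot: [0.668, 0.744, 0.002, 0.002]
ft_force: [0.2, 0.2, -0.5]
grip_width: 0.444
grasp_force: 0.0
walnut (299, 19, 38, 77) (array([0.5497, 0.1219]), 0.0595, 0.0312, -83.1)
red (233, 46, 45, 73) (array([0.4992, 0.0966]), 0.0583, 0.0319, -79.6)
```

View pics/w5.png

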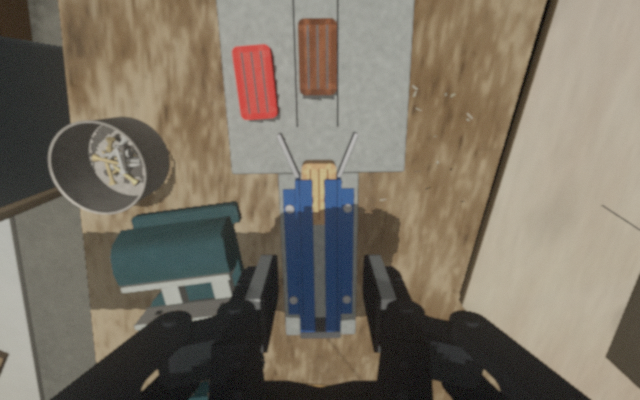

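Walnut lies in the lane at (318,57), parallel to the bore, and red at (255,82) is untouched. Now I'll push walnut in.

```bash
python3 -m inch '[{"slide":[-0.004,0.03,0],"yaw":0},{"slide":[-0.008,0.065,0],"yaw":0},{"slide":[-0.012,0.1,0],"yaw":0},{"slide":[-0.015,0.13,-0.02],"yaw":0},{"slide":[-0.0158,0.15,-0.05],"yaw":0},{"slide":[-0.0158,0.15,-0.085],"yaw":0},{"slide":[-0.0158,0.15,-0.12],"yaw":0},{"slide":[-0.0158,0.15,-0.15],"yaw":0},{"slide":[-0.0158,0.15,-0.175],"yaw":0},{"slide":[-0.0158,0.15,-0.187],"yaw":0},{"slide":[-0.0158,0.15,-0.187],"yaw":0},{"slide":[-0.0158,0.15,-0.187],"yaw":0}]' 255
python3 -m inch '[{"slide":[0.000,-0.006,0],"yaw":0},{"slide":[0.001,-0.014,0],"yaw":0},{"slide":[0.002,-0.022,0],"yaw":0},{"slide":[0.003,-0.030,0],"yaw":0},{"slide":[0.004,-0.038,0],"yaw":0},{"slide":[0.005,-0.046,0],"yaw":0},{"slide":[0.006,-0.054,0],"yaw":0},{"slide":[0.007,-0.062,0],"yaw":0},{"slide":[0.008,-0.070,0],"yaw":0},{"slide":[0.009,-0.078,0],"yaw":0},{"slide":[0.0095,-0.086,0],"yaw":0},{"slide":[0.0105,-0.094,0],"yaw":0},{"slide":[0.0115,-0.102,0],"yaw":0},{"slide":[0.0125,-0.110,0],"yaw":0},{"slide":[0.013,-0.118,0],"yaw":0},{"slide":[0.0135,-0.124,0],"yaw":0},{"slide":[0.014,-0.128,0],"yaw":0},{"slide":[0.014,-0.128,0],"yaw":0}]'
```

```text
clock: 9.08
position: [0.5438, 0.1739, 0.0278]
ee_rot: [0.666, 0.746, -0.0, -0.0]
ft_force: [0.3, 0.2, 0.3]
grip_width: 0.003
grasp_force: 0.0
clock: 10.58
position: [0.5582, 0.0442, 0.0279]
ee_rot: [0.667, 0.745, -0.0, 0.0]
ft_force: [0.2, -0.2, -0.3]
grip_width: -0.001
grasp_force: 0.0
```

```bash
python3 -m inch '[{"slide":[-0.001,0.012,0.0],"yaw":0},{"slide":[-0.001,0.014,0.03],"yaw":0},{"slide":[-0.001,0.014,0.07],"yaw":0},{"slide":[-0.001,0.014,0.11],"yaw":0},{"slide":[-0.001,0.002,0.15],"yaw":0},{"slide":[-0.001,-0.01,0.18],"yaw":0},{"slide":[-0.001,-0.02,0.2],"yaw":0},{"slide":[-0.001,-0.02,0.2],"yaw":0}]' 105
python3 - <<'E'
from m import *
c=camera("wrist"); cv2.imwrite("pics/w6.png",c["frame"][:,:,::-1])
for n,lo,hi in (("red",(0,150,40),(6,255,255)),):
  for q in blobs(c,lo,hi,300): print(n,cv2.boundingRect(q),rect(c,q,.03))
E
```

```text
clock: 11.25
position: [0.5592, 0.0247, 0.233]
ee_rot: [0.667, 0.745, 0.003, 0.002]
ft_force: [1.2, -0.5, 0.2]
grip_width: 0.59
grasp_force: 0.0
red (240, 54, 41, 69) (array([0.4992, 0.0964]), 0.0583, 0.0315, -79.2)
```

View pics/w6.png

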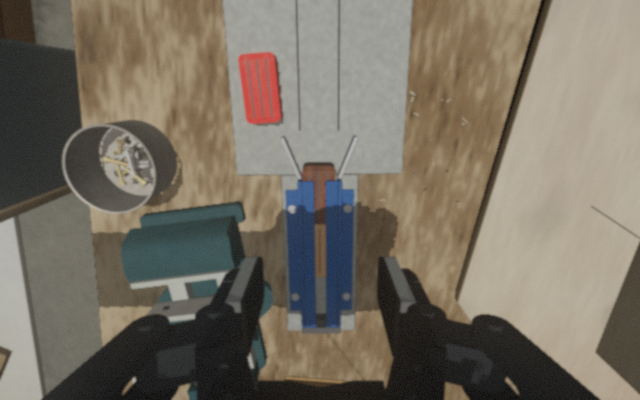

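Walnut sits behind beech with its tail at (319,172), and beech shows through the slot. Red is at (260,88), so I'll grasp it and place it in the lane.

```bash
python3 -m inch '[{"slide":[-0.02,0.03,0],"yaw":0.03},{"slide":[-0.04,0.055,-0.02],"yaw":0.07},{"slide":[-0.0578,0.0714,-0.05],"yaw":0.07},{"slide":[-0.0578,0.0714,-0.09],"yaw":0.07},{"slide":[-0.0578,0.0714,-0.13],"yaw":0.07},{"slide":[-0.0578,0.0714,-0.165],"yaw":0.07},{"slide":[-0.0578,0.0714,-0.19],"yaw":0.07},{"slide":[-0.0578,0.0714,-0.203],"yaw":0.07},{"slide":[-0.0578,0.0714,-0.203],"yaw":0.07},{"slide":[-0.0578,0.0714,-0.203],"yaw":0.07}]' 105 30
python3 -m inch '[{"slide":[0,0,0],"yaw":0},{"slide":[0,0,0],"yaw":0},{"slide":[0,0,0],"yaw":0},{"slide":[0,0,0],"yaw":0},{"slide":[0,0,0],"yaw":0},{"slide":[0,0,0],"yaw":0}]' 255 30
python3 -m inch '[{"slide":[0,0,0.02],"yaw":0},{"slide":[0,0,0.035],"yaw":0},{"slide":[0.017,0.009,0.035],"yaw":-0.03},{"slide":[0.034,0.018,0.035],"yaw":-0.07},{"slide":[0.0495,0.0265,0.035],"yaw":-0.07},{"slide":[0.0495,0.0265,0.035],"yaw":-0.07},{"slide":[0.0495,0.0265,0.02],"yaw":-0.07},{"slide":[0.0495,0.0265,0.008],"yaw":-0.07},{"slide":[0.0495,0.0265,0.003],"yaw":-0.07},{"slide":[0.0495,0.0265,0.001],"yaw":-0.07},{"slide":[0.0495,0.0265,0.001],"yaw":-0.07},{"slide":[0.0495,0.0265,0.001],"yaw":-0.07}]'
```

```text
clock: 12.13
position: [0.4982, 0.0975, 0.0238]
ee_rot: [0.639, 0.769, -0.001, -0.001]
ft_force: [-0.3, 0.0, 0.7]
grip_width: 0.588
grasp_force: 0.0
clock: 12.63
position: [0.5001, 0.0972, 0.0259]
ee_rot: [0.639, 0.769, 0.001, 0.0]
ft_force: [-0.5, 1.7, 7.4]
grip_width: 0.367
grasp_force: 30.7
clock: 13.63
position: [0.5486, 0.123, 0.0258]
ee_rot: [0.666, 0.746, -0.0, -0.0]
ft_force: [-0.1, 0.1, -0.2]
grip_width: 0.369
grasp_force: 30.3
```

```bash
python3 -m inch '[{"slide":[0,0,0],"yaw":0},{"slide":[0,0,0],"yaw":0},{"slide":[0,0,0],"yaw":0},{"slide":[0,0,0.01],"yaw":0},{"slide":[0,0,0.03],"yaw":0},{"slide":[0,0,0.06],"yaw":0},{"slide":[0,0,0.1],"yaw":0},{"slide":[0.004,-0.03,0.13],"yaw":0},{"slide":[0.008,-0.07,0.16],"yaw":0},{"slide":[0.010,-0.1,0.18],"yaw":0},{"slide":[0.010,-0.1,0.19],"yaw":0},{"slide":[0.010,-0.1,0.19],"yaw":0}]' 142
python3 - <<'E'
from m import *
c=camera("wrist")
for n,lo,hi in (("red",(0,150,40),(6,255,255)),):
  for q in blobs(c,lo,hi,300): print(n,cv2.boundingRect(q),rect(c,q,.03))
E
```

```text
clock: 14.63
position: [0.5604, 0.0201, 0.22]
ee_rot: [0.668, 0.744, 0.002, 0.002]
ft_force: [0.7, 0.9, 0.4]
grip_width: 0.444
grasp_force: 0.0
red (300, 20, 38, 75) (array([0.5496, 0.1221]), 0.0579, 0.0307, -83.6)
```

```bash
python3 -m inch '[{"slide":[-0.004,0.03,0],"yaw":0},{"slide":[-0.008,0.065,0],"yaw":0},{"slide":[-0.012,0.1,0],"yaw":0},{"slide":[-0.014,0.13,-0.02],"yaw":0},{"slide":[-0.0148,0.15,-0.05],"yaw":0},{"slide":[-0.0148,0.15,-0.085],"yaw":0},{"slide":[-0.0148,0.15,-0.12],"yaw":0},{"slide":[-0.0148,0.15,-0.15],"yaw":0},{"slide":[-0.0148,0.15,-0.175],"yaw":0},{"slide":[-0.0148,0.15,-0.188],"yaw":0},{"slide":[-0.0148,0.15,-0.188],"yaw":0},{"slide":[-0.0148,0.15,-0.188],"yaw":0}]' 255
python3 -m inch '[{"slide":[0.000,-0.006,0],"yaw":0},{"slide":[0.001,-0.014,0],"yaw":0},{"slide":[0.002,-0.022,0],"yaw":0},{"slide":[0.003,-0.030,0],"yaw":0},{"slide":[0.004,-0.038,0],"yaw":0},{"slide":[0.005,-0.046,0],"yaw":0},{"slide":[0.006,-0.054,0],"yaw":0},{"slide":[0.007,-0.062,0],"yaw":0},{"slide":[0.008,-0.070,0],"yaw":0},{"slide":[0.009,-0.078,0],"yaw":0},{"slide":[0.0095,-0.086,0],"yaw":0},{"slide":[0.0105,-0.094,0],"yaw":0},{"slide":[0.0115,-0.102,0],"yaw":0},{"slide":[0.0125,-0.110,0],"yaw":0},{"slide":[0.013,-0.115,0],"yaw":0},{"slide":[0.0135,-0.119,0],"yaw":0},{"slide":[0.014,-0.122,0],"yaw":0},{"slide":[0.014,-0.124,0],"yaw":0},{"slide":[0.014,-0.126,0],"yaw":0},{"slide":[0.014,-0.126,0],"yaw":0}]'
```

```text
clock: 15.68
position: [0.5436, 0.1738, 0.0278]
ee_rot: [0.666, 0.746, -0.0, -0.0]
ft_force: [0.5, -0.8, 0.3]
grip_width: -0.001
grasp_force: 0.0
clock: 17.35
position: [0.558, 0.047, 0.0278]
ee_rot: [0.666, 0.746, -0.0, 0.0]
ft_force: [-0.4, -0.8, 0.0]
grip_width: 0.002
grasp_force: 0.0
```

Still no end contact. I'll nudge 2 mm at a time until the force rises.

```bash
python3 -m inch '[{"slide":[0,-0.001,0],"yaw":0},{"slide":[0,-0.002,0],"yaw":0},{"slide":[0,-0.003,0],"yaw":0},{"slide":[0,-0.003,0],"yaw":0},{"slide":[0,-0.003,0],"yaw":0}]'
python3 -m inch '[{"slide":[0,-0.001,0],"yaw":0},{"slide":[0,-0.002,0],"yaw":0},{"slide":[0,-0.002,0],"yaw":0},{"slide":[0,-0.002,0],"yaw":0}]'
```

```text
clock: 17.77
position: [0.558, 0.0449, 0.0278]
ee_rot: [0.666, 0.746, 0.0, -0.0]
ft_force: [-0.7, 2.6, -0.3]
grip_width: 0.002
grasp_force: 1.6
clock: 18.1
position: [0.558, 0.0448, 0.0279]
ee_rot: [0.665, 0.747, 0.001, -0.001]
ft_force: [-0.4, 9.8, 0.1]
grip_width: -0.003
grasp_force: 4.7
```

```bash
python3 -m inch '[{"slide":[0,-0.001,0],"yaw":0},{"slide":[0,-0.002,0],"yaw":0},{"slide":[0,-0.003,0],"yaw":0},{"slide":[0,-0.003,0],"yaw":0}]'
python3 -m inch '[{"slide":[-0.0005,0.005,0],"yaw":0},{"slide":[-0.001,0.016,0.0],"yaw":0},{"slide":[-0.001,0.019,0.03],"yaw":0},{"slide":[-0.001,0.019,0.07],"yaw":0},{"slide":[-0.001,0.019,0.11],"yaw":0},{"slide":[-0.001,0.005,0.15],"yaw":0},{"slide":[-0.001,-0.01,0.18],"yaw":0},{"slide":[-0.001,-0.015,0.2],"yaw":0},{"slide":[-0.001,-0.015,0.2],"yaw":0},{"slide":[-0.001,-0.015,0.2],"yaw":0}]'
python3 - <<'E'
from m import *
c=camera("wrist"); f=c["frame"][100:400,160:480,::-1]; cv2.imwrite("pics/w7.png",cv2.resize(f,None,fx=2,fy=2))
for q in blobs(c,(0,150,40),(6,255,255),60):
  p=ray(c,q[:,0,:],.03); d=np.array([.115,-.9934]); s=(p-[.560,.019])@d; print(cv2.boundingRect(q),s.min(),s.max())
E
```

```text
clock: 18.43
position: [0.5579, 0.0446, 0.028]
ee_rot: [0.664, 0.747, 0.002, -0.002]
ft_force: [-1.6, 17.8, 0.5]
grip_width: -0.001
grasp_force: 8.9
clock: 19.27
position: [0.5576, 0.0238, 0.2288]
ee_rot: [0.667, 0.745, 0.001, 0.001]
ft_force: [0.7, 0.6, -0.6]
grip_width: 0.003
grasp_force: 0.0
(305, 163, 33, 61) -0.016139450254987912 0.04466104254663887
```

View pics/w7.png

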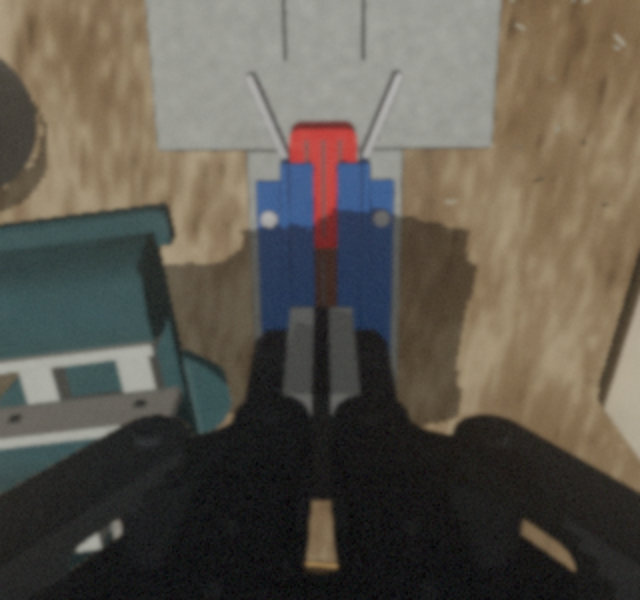

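The red tenon stands about 15 mm out of the mouth, its tail at crop position (323,125). Walnut sits directly behind it at (325,270), and the push stalled at 18 N, so the pack is tight. I'll hand in.

```bash
python3 -c "
from workcell import *
print(hand_in())"
```

```text
the job is handed in; nothing more can be done
None
```

The magazine is filled in order (beech, walnut, red): the pack stalled firmly against the closed end at 18 N, about 15 mm of red stands out of the mouth, and I handed the job in at about 19 s without working near the tin, sanding block or offcut (not re-measured afterwards).

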